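# Load a slide carrier into the slide warmer under its leaf springs and start it

### The job

Load the slide carrier into the slide warmer: with a fingertip on the carrier's finger rest, press it down hard against the sprung warming plate and, keeping it pressed, push it in beneath the two leaf springs until its nose meets the end stop, so that the springs keep it down when you let go. Only then press the start key on the control strip fully in and let it come back. Do not lift or carry the carrier, keep off the glass slides, and leave the small box, bottle and vial standing beside the warmer alone.

Things in the scene. Friction and masses are not known exactly. Their poses are not given: they have to be found in the camera images.
- warmer: slide warmer: low white instrument fixed on the table, 250 x 166 mm, flat deck 45 mm high. Origin on its underside; own x = loading direction (housing x -115..135, y -83..83 mm). The carrier bay runs along x, centre line at y = +24 mm, between two aluminium guide rails 15 mm high over the deck, 87 mm apart, x -90..105
- stop (a point): point on the near face of the end stop, an aluminium bridge across the far end of the bay (20.5 mm over the deck, screw heads to 27 mm), on the bay's centre line at deck height, 105 mm ahead of the warmer's origin. The carrier's nose ends up against this face
- lip (a point): point midway between the upturned ends of the two dark steel leaf springs, 55 mm ahead of the warmer's origin, 12.5 mm over the deck. The carrier's nose must be pressed lower than these ends to go under; at rest its top stands 19 mm over the deck, and it butts on the lips, which do not give that way; pressed flush its top is at 9 mm
- leaf_left (a joint): upward swing of the left leaf spring, rad: 0 = free, about 0.05 with the carrier under it. Left and right springs are 9 mm wide, 35.5 mm either side of the bay's centre line, screwed on the stop bridge and reaching back to the entry; each dips to 6.7 mm over the deck 34 mm before the stop and presses the carrier down with about 6 N. Slick (friction 0.12). Together they hold it and the plate down
- leaf_right (a joint): the same for the right leaf spring, rad. Pushing the carrier in takes about 15 to 20 N while the lips are lifted, then about 12 N; at the stop it rises steeply
- plate (a joint): travel of the aluminium warming plate in the bay floor (187 x 83 mm, warmer x -85..102), m: 0 = up, its top 10 mm over the deck; 0.010 = flush with the deck. It moves straight down without tilting, on springs: with the carrier on it a finger needs about 3 N to start it and 8 N to hold it flush. Slick (friction 0.12). It rises by itself when let go unless the leaf springs hold the carrier down
- carrier: loose black slide carrier 130 x 84 x 9 mm, 0.17 to 0.25 kg, lying on the plate between the rails, nose (+x end) 1 to 16 mm short of the springs' ends. Origin: centre of its underside, x in the loading direction. Fully home the origin is 40 mm along the warmer's x (65 mm before the stop), a push of 52 to 67 mm
- finger_rest (a point): centre of the carrier's finger rest, the flat ribbed area at its near end (41 mm along x, 84 mm wide), on its top face, 44 mm behind the carrier's origin. It ends 20.5 mm ahead of this point at a raised cross rib (6 mm thick, 70 mm wide, 10 mm high over the rest) against which a fingertip pushes forward
- glass_slides: the two glass slides set in the carrier ahead of the cross rib, each 76 x 25.5 mm, tops 1.7 mm below the carrier's top, carrier x -17..58 mm and 16 mm either side of its middle; origin that of the carrier. Not to be touched
- start_key (a joint): travel of the round white start key, m: 0 = out, 0.004 = fully in; it springs back; fully in takes about 4 N
- start_key_top (a point): centre of the top of the start key (22 mm across, standing 8 mm over the deck in a flat black ring) near the robot's end of the grey control strip right of the bay, at x -50, y -56 mm of the warmer; pressed straight down
- coverslip_box: small white box of cover slips 30 x 30 x 10 mm on the table right of the warmer, loose; origin under its centre. Leave alone
- blue_stain: dropper bottle 37 x 35 x 98 mm on the table right of the warmer's far end, loose; origin under its centre. Leave alone
- vial: small glass vial 23 x 23 x 49 mm on the table left of the warmer's far end, loose; origin under its centre. Leave alone
Things that resemble listed ones, but are neither listed nor needed, are in the scene too. There is more than one size of the carrier; the job needs the largest.

How it is judged:
By the outcome, as a careful person would: the job done as asked, in the order asked, and still so for the second after the job is handed in, with the robot touching nothing.
It also fails if it takes over 48 s, if anything falls off the work surface, if the arm or the gripper's body presses on something with over 40 N, if the wrist force passes 120 N, or if a joint passes its speed limit or range.

### The arm

A 6-joint arm with a two-finger parallel gripper is mounted at the origin on a cart in front of the work surface, level with it; the furniture and walls round the work are solid. World frame = base frame: x ahead of the robot, y to its left, z up, the work surface at z = 0. Lengths are in m, angles in degrees, forces in N, time in s.
With the tool pointing down it reaches from about 0.4 to 0.825 m from the base axis. Payload 7 kg.
Tool frame: the origin (TCP) lies on the centre line of the jaws, within the pads' length; the fingertips stand 25 mm ahead of it and the grasp point (between the pads) lies 6 mm ahead of it; z points along the fingers, y is the line along which they close (so a half turn about z gives the same grasp; the last joint's range is limited). The gripper opens to 85 mm and grips with 20 to 120 N. Pads are 22 mm wide; open, the fingers measure 114 mm over their backs; the gripper's body (76 mm by 85 mm) begins 54 mm behind the grasp point. The pads swing forward as they close: fully open they stand 13 mm farther back than shut.
Start: joints at [90.418, 20.546, 0.682, 0, -70.136, -16.507], TCP at [0.187, 0.649, 0.256] pointing down, gripper open.
Joint ranges: [-176.03, 176.03], [-82.01, 121.73], [-58.28, 71.71], [-173.87, 95.51], [-174.79, -0.11], [-173.66, 173.66]. Speed limits (degrees/s): [136.94, 136.94, 172.46, 180, 180, 180].

### API

Orientations are given as a 3x3 rotation matrix whose columns are the frame's x, y, z axes.
In Python, from bench import bot, viewer gives the robot as it stands.
- The arm moves only by the tool move_arm, never from a script. Its argument "deltas" is a list of rows, each a list of 7 numbers: the turn, a rotation vector about the tool's x, y, z in degrees, then the shift along the tool's x, y, z in cm, then the closure, from 0 (fully open) to 1 (shut). A call has 1 to 5 rows; each row is the pose to reach, as a shift and turn from the pose commanded when the call began, along the tool's axes at that moment; what a row does not reach only later rows make up. A row lasts 1/10 s, in which the tool goes at most 50 mm and 8.59 degrees, less where a joint would pass 70% of its speed; a pose out of reach is approached as far as the arm can. A call with a gripper value outside its range is refused whole. The fingers move at their own pace and stop on an object; "newtons" is the grip in N (left out, the last holds). Time passes only in rows, so rows that repeat a pose let the fingers close. It gives the time, the measured TCP pose, the force, the opening and the grip force at its end, in the units of the state.
- bot.read_state(): the state, without advancing time (a new reading comes with each control period).
- viewer.grab_frame(name): name is "side" or "top"; returns the picture (480x640x3 uint8, red, green, blue); there is no depth.
- viewer.camera_info(name): a dict with "intrinsics" (3x3 intrinsics, pixels), "k1" (the pictures are not rectified: a ray, as slopes to the right and down, at radius r is drawn at 1 + k1 r^2 times it, then the intrinsics apply), "R" (3x3) and "t" (3): a world point X has camera coordinates R X + t. Camera axes: x right, y down, z forward; pixel columns grow to the right and rows downward; lengths in m; the calibration is good to about 2 mm. A picture is of the moment at which its call begins. camera_info takes no time and is no camera call.
- bot.job_done(): hands the job in; it is judged then, once.
The state is a dict: "clock": time; "joints": joint angles; "qd": joint speeds; "tau": joint torques, N m; "eef_pos": TCP position; "orientation": TCP orientation; "ft_force": force on the tool from outside, world axes, zero at the start; "ft_torque": the same for the moment, N m; "grip_width": opening from 0.0 (shut) to 1.0 (fully open); "finger_force": force on a finger pad.
Only numpy, scipy, OpenCV 4.12 (cv2) and the standard library are available. Lean on these libraries where they do the work, as an engineer would, in place of code of your own. Each camera call takes 0.05 s, during which the arm holds its last target. There are 200 camera calls.

## Working session

There is one attempt and no reset: what is moved stays moved. The work goes in short steps, Python scripts to look and compute and a tool call to move; the robot and the scene stay as the last step left them, time stands still between calls to the robot, and variables do not carry over. Pictures are saved under pics/ and viewed, at most 10 in all, crops included, and the job is handed in when it is done.

Besides the shell and the picture viewer there is one more tool, called after "Call:" by a JSON object that holds its "name" and its "arguments". move_arm: Moves the arm, as the interface text tells. Its arguments: {"type":"object","properties":{"deltas":{"type":"array","items":{"type":"array","items":{"type":"number"}}},"newtons":{"type":"number"}},"required":["deltas"]}

```bash
mkdir -p pics; ls; python3 - <<'E'
from bench import bot, viewer
import cv2
for n in("side","top"):
    cv2.imwrite(f"pics/{n}0.png",viewer.grab_frame(n)[:,:,::-1]); c=viewer.camera_info(n); print(n,c)
s=bot.read_state(); print(s)
E
```

```text
pics
side {'intrinsics': array([[586.03979923,   0.        , 318.85322461],
       [  0.        , 586.03979923, 245.04102211],
       [  0.        ,   0.        ,   1.        ]]), 'k1': -0.09207562708390687, 'R': array([[-0.99928431,  0.03772767,  0.00273517],
       [ 0.0223724 ,  0.6477798 , -0.76149905],
       [-0.03050137, -0.76089287, -0.64816025]]), 't': array([0.56739519, 0.06582346, 0.99842976])}
top {'intrinsics': array([[618.65423657,   0.        , 314.86226228],
       [  0.        , 618.65423657, 230.70404408],
       [  0.        ,   0.        ,   1.        ]]), 'k1': 0.02404658160141336, 'R': array([[ 0.02979044, -0.99947084,  0.01305992],
       [-0.98140751, -0.03172553, -0.18929552],
       [ 0.18960969, -0.00717791, -0.98183331]]), 't': array([-0.04481504,  0.55955795,  0.93828317])}
{'clock': 0.1, 'joints': array([ 9.04186337e+01,  2.05873765e+01,  6.40629987e-01, -1.52776476e-02,
       -7.01358123e+01, -1.65080849e+01]), 'qd': array([-0.07738742, -0.01357396,  0.03907421, -0.0073272 ,  0.06939872,
        0.07096842]), 'tau': array([-1.97167705e-03, -5.84768701e+01,  2.94108009e+01,  6.95451111e+00,
       -3.09802606e-03,  8.76640797e-06]), 'eef_pos': array([0.18698161, 0.64819671, 0.25547677]), 'orientation': array([[ 9.60805051e-01, -2.77224812e-01, -2.40245369e-04],
       [-2.77224864e-01, -9.60803983e-01, -1.44270549e-03],
       [ 1.69125050e-04,  1.45276071e-03, -9.99998930e-01]]), 'ft_force': array([-0.20948339, -0.13881241,  0.34199137]), 'ft_torque': array([-0.02055456, -0.0143921 ,  0.04050814]), 'finger_force': 0.0, 'grip_width': 1.0010074967710048}
```

View pics/top0.png

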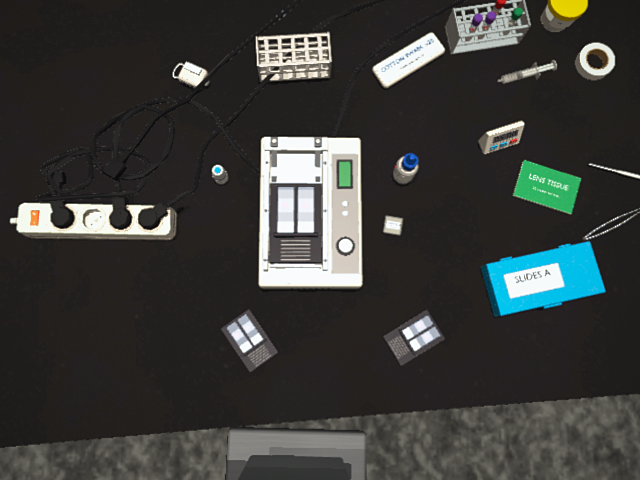

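View pics/side0.png

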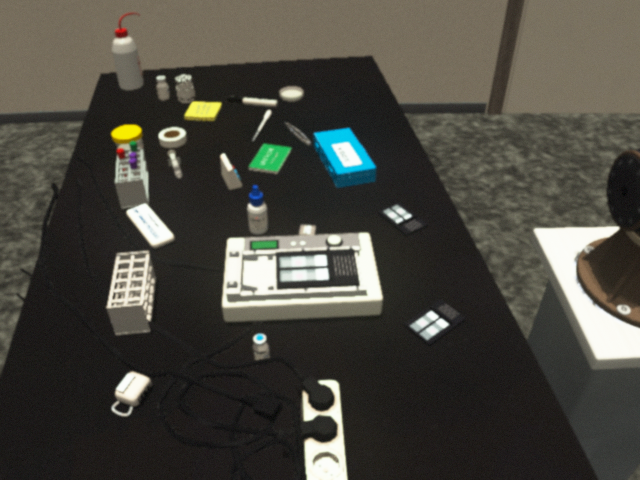

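The top view shows the warmer at about (260–362, 137–288), with the loading direction pointing up in the image. The carrier's nose is near row 183, its ribbed rest near (295, 250), and the start key near (345, 246). The side view agrees.

```bash
cat > h.py <<'E'
import numpy as np, cv2
from bench import bot, viewer
def cast(n,uv,z):
    c=viewer.camera_info(n);K=c["intrinsics"]
    d=np.array([c["k1"],0,0,0,0.])
    p=cv2.undistortPoints(np.array(uv,float).reshape(-1,1,2),K,d).reshape(-1,2)
    r=np.c_[p,np.ones(len(p))]@c["R"]; o=-c["R"].T@c["t"]
    return o+r*((z-o[2])/r[:,2])[:,None]
def proj(n,X):
    c=viewer.camera_info(n)
    return cv2.projectPoints(np.array(X,float).reshape(-1,1,3),cv2.Rodrigues(c["R"])[0],c["t"],c["intrinsics"],np.array([c["k1"],0,0,0,0.]))[0].reshape(-1,2)
E
python3 - <<'E'
from h import *
im=cv2.imread("pics/top0.png")
cr=im[130:300,250:375]; cv2.imwrite("pics/c1.png",cv2.resize(cr,None,fx=3.5,fy=3.5,interpolation=cv2.INTER_CUBIC))
cr=im=cv2.imread("pics/side0.png")[225:325,215:390]; cv2.imwrite("pics/c2.png",cv2.resize(cr,None,fx=4.5,fy=4.5,interpolation=cv2.INTER_CUBIC))
E
```

```text
(no output)
```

View pics/c1.png

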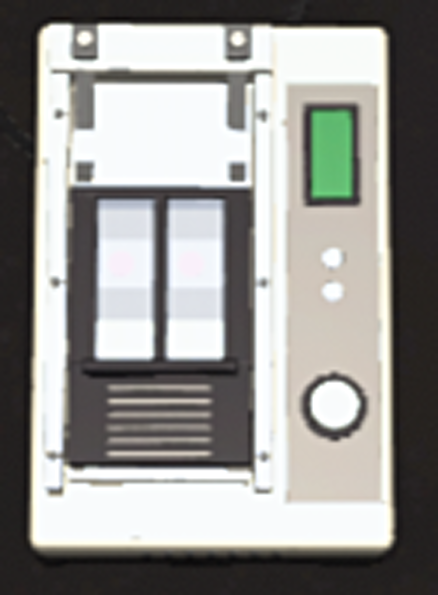

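View pics/c2.png

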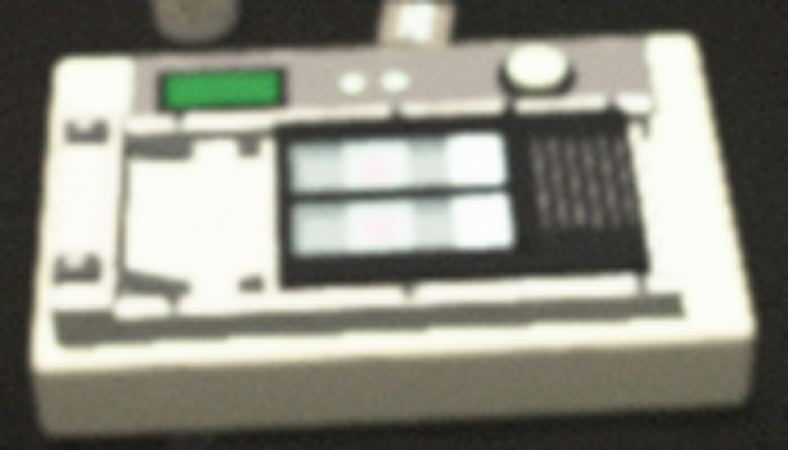

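The top crop shows the carrier corners near crop (75,189), (250,188), (250,466) and (70,466). The cross rib is at row 367, the lips at rows 165–180, the end-stop face at row 72, and the key centre at (334,404). The side crop shows the same layout, with the key at about (537,66).

```bash
python3 - <<'E'
from h import *
T=lambda *p:[(250+x/3.5-.36,130+y/3.5-.36) for x,y in p]
S=lambda *p:[(215+x/4.5-.39,225+y/4.5-.39) for x,y in p]
np.set_printoptions(precision=4,suppress=True)
print("carrier nl nr fr fl",cast("top",T((75,189),(250,188),(250,464),(70,464)),.064)[:,:2])
print("side carrier NL NR FL",cast("side",S((282,285),(280,128),(645,270)),.064)[:,:2])
print("rib top L,R",cast("top",T((84,367),(237,366)),.074)[:,:2])
print("strip tl bl tr br",cast("top",T((289,85),(287,500),(378,85),(384,502)),.045)[:,:2])
print("key top",cast("top",T((334,404)),.053)[:,:2],cast("side",S((537,66)),.053)[:,:2])
print("screws",cast("top",T((85,38),(238,38)),.070)[:,:2])
print("housing top corners",cast("top",T((42,25),(388,28),(394,548),(31,548)),.045)[:,:2])
# auto: key ring & dark carrier
im=cv2.imread("pics/top0.png");g=cv2.cvtColor(im,cv2.COLOR_BGR2GRAY)
m=np.zeros_like(g);m[180:266,266:324]=(g[180:266,266:324]<110)*255
m=cv2.morphologyEx(m,cv2.MORPH_CLOSE,np.ones((25,25)));m=cv2.morphologyEx(m,cv2.MORPH_OPEN,np.ones((9,9)))
c=max(cv2.findContours(m,0,1)[0],key=cv2.contourArea)
b=cv2.boxPoints(cv2.minAreaRect(cast("top",c.reshape(-1,2),.064)[:,:2].astype(np.float32)));print("auto carrier",b,b.mean(0))
m=np.zeros_like(g);m[232:260,330:360]=(g[232:260,330:360]<100)*255
c=max(cv2.findContours(m,0,1)[0],key=cv2.contourArea);e=cv2.minEnclosingCircle(c);print(e,cast("top",[e[0]],.047))
E
```

```text
carrier nl nr fr fl [[ 0.6335  0.0453]
 [ 0.6366 -0.035 ]
 [ 0.5086 -0.0386]
 [ 0.5061  0.0421]]
side carrier NL NR FL [[ 0.6337  0.0532]
 [ 0.6358 -0.0281]
 [ 0.5095  0.0502]]
rib top L,R [[ 0.5486  0.0371]
 [ 0.5513 -0.0314]]
strip tl bl tr br [[ 0.6928 -0.0524]
 [ 0.4953 -0.0563]
 [ 0.6943 -0.0945]
 [ 0.4958 -0.1006]]
key top [[ 0.539  -0.0764]] [[ 0.5393 -0.0732]]
screws [[ 0.7041  0.0434]
 [ 0.7066 -0.0274]]
housing top corners [[ 0.7185  0.0657]
 [ 0.7227 -0.0988]
 [ 0.4749 -0.1055]
 [ 0.4698  0.0593]]
auto carrier [[ 0.5038  0.0431]
 [ 0.5074 -0.0405]
 [ 0.6363 -0.0349]
 [ 0.6328  0.0486]] [0.5701 0.0041]
((345.0288391113281, 245.88461303710938), 9.167078971862793) [[ 0.5387 -0.0767  0.047 ]]
```

Call:
{"name": "move_arm", "arguments": {"deltas": [[0,0,-4,12,12.5,0,1],[0,0,-10,24,25,0,1],[0,0,-17.7,36,37.5,0,1],[0,0,-17.7,50.5,52.6,0,1],[0,0,-17.7,50.5,52.6,0,1]], "newtons": 60}}

```text
clock: 0.6
eef_pos: [0.3039, 0.4252, 0.256]
orientation: [[1.0, 0.029, -0.0], [0.029, -1.0, -0.0], [-0.0, 0.0, -1.0]]
ft_force: [1.0, -0.6, 0.9]
grip_width: 0.14
finger_force: 0.0
```

```bash
cat >> h.py <<'E'
def delta(p,yaw=1.6):
    s=bot.read_state();R=s["orientation"]
    a=np.radians(yaw);c,d=np.cos(a),np.sin(a);G=np.array([[c,d,0],[d,-c,0],[0,0,-1.]])
    np.set_printoptions(precision=3,suppress=True)
    print("t",s["clock"],"pos",s["eef_pos"],"F",s["ft_force"],"grip",s["grip_width"])
    print("turn",np.degrees(cv2.Rodrigues(R.T@G)[0].ravel()),"shift cm",100*R.T@(np.array(p)-s["eef_pos"]))
E
python3 -c "
from h import *
delta([.526,.003,.13])"
```

```text
t 0.6 pos [0.304 0.425 0.256] F [ 0.972 -0.627  0.93 ] grip 0.1399831485913059
turn [0.02  0.012 0.046] shift cm [20.994 42.838 12.612]
```

Call:
{"name": "move_arm", "arguments": {"deltas": [[0,0,0,21,42.8,4,1],[0,0,0,21,42.8,4,1],[0,0,0,21,42.8,4,1],[0,0,0,21,42.8,4,1],[0,0,0,21,42.8,4,1]]}}

```text
clock: 1.1
eef_pos: [0.4197, 0.2048, 0.2354]
orientation: [[1.0, 0.029, 0.0], [0.029, -1.0, 0.0], [0.0, -0.0, -1.0]]
ft_force: [2.7, 0.9, -1.1]
grip_width: 0.002
finger_force: 0.0
```

```bash
python3 -c "
from h import *
delta([.526,.003,.11])"
```

```text
t 1.1 pos [0.42  0.205 0.235] F [ 2.731  0.936 -1.053] grip 0.0019422741948708787
turn [-0.02  -0.011  0.041] shift cm [10.044 20.484 12.531]
```

Call:
{"name": "move_arm", "arguments": {"deltas": [[0,0,0,10,20.5,5,1],[0,0,0,10,20.5,5,1],[0,0,0,10,20.5,5,1],[0,0,0,10,20.5,5,1],[0,0,0,10,20.5,5,1]]}}

```text
clock: 1.6
eef_pos: [0.5255, 0.0019, 0.1843]
orientation: [[1.0, 0.027, -0.001], [0.027, -1.0, -0.0], [-0.001, 0.0, -1.0]]
ft_force: [0.3, 0.5, -0.2]
grip_width: -0.003
finger_force: 0.0
```

Call:
{"name": "move_arm", "arguments": {"deltas": [[0,0,0,0,0,3,1],[0,0,0,0,0,6,1],[0,0,0,0,0,6,1],[0,0,0,0,0,6,1]]}}

```text
clock: 2.0
eef_pos: [0.5251, 0.0046, 0.1255]
orientation: [[1.0, 0.028, -0.001], [0.028, -1.0, -0.001], [-0.001, 0.001, -1.0]]
ft_force: [0.4, 0.3, 0.7]
grip_width: -0.003
finger_force: 0.0
```

```bash
python3 - <<'E'
from h import *
delta([.526,.003,.089])
a=viewer.grab_frame("top")[:,:,::-1][130:310,240:380]
b=viewer.grab_frame("side")[:,:,::-1][170:330,210:400]
a=cv2.resize(a,(350,450),interpolation=2);b=cv2.resize(b,(440,450),interpolation=2)
cv2.imwrite("pics/d1.png",np.hstack([a,b]))
E
```

```text
t 2.0 pos [0.525 0.005 0.126] F [0.407 0.34  0.746] grip -0.002587832259345394
turn [0.05  0.073 0.033] shift cm [0.093 0.156 3.655]
```

View pics/d1.png

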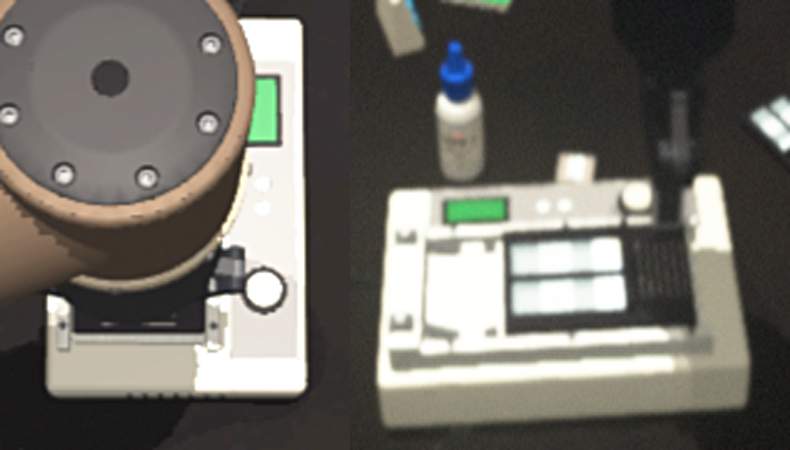

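The left half shows the arm above the carrier's rest. In the right half the shut fingertip, at about (668,225), hangs over the ribbed rest, behind the cross rib. Next I lower it until it touches.

Call:
{"name": "move_arm", "arguments": {"deltas": [[0,0,0,0,0,1.5,1],[0,0,0,0,0,2.8,1],[0,0,0,0,0,3.2,1],[0,0,0,0,0,3.2,1]]}}

```text
clock: 2.5
eef_pos: [0.5255, 0.0051, 0.0941]
orientation: [[1.0, 0.029, 0.001], [0.029, -1.0, 0.0], [0.001, -0.0, -1.0]]
ft_force: [-0.3, 0.4, -0.2]
grip_width: 0.0
finger_force: 0.0
```

Call:
{"name": "move_arm", "arguments": {"deltas": [[0,0,0,0,0,0.2,1],[0,0,0,0,0,0.4,1],[0,0,0,0,0,0.6,1],[0,0,0,0,0,0.6,1]]}}

```text
clock: 2.9
eef_pos: [0.5256, 0.0049, 0.0878]
orientation: [[1.0, 0.028, 0.001], [0.028, -1.0, 0.0], [0.001, -0.0, -1.0]]
ft_force: [0.2, 1.2, 3.5]
grip_width: -0.005
finger_force: 2.0
```

Call:
{"name": "move_arm", "arguments": {"deltas": [[0,0,0,0,0,0.3,1],[0,0,0,0,0,0.6,1],[0,0,0,0,0,0.8,1],[0,0,0,0,0,0.9,1],[0,0,0,0,0,0.9,1]]}}

```text
clock: 3.4
eef_pos: [0.5257, 0.0048, 0.0792]
orientation: [[1.0, 0.029, 0.001], [0.029, -1.0, 0.0], [0.001, -0.0, -1.0]]
ft_force: [-1.3, 0.5, 7.1]
grip_width: -0.003
finger_force: 3.9
```

Call:
{"name": "move_arm", "arguments": {"deltas": [[0,0,0,0,0,0.1,1],[0,0,0,0,0,0.1,1],[0,0,0,0,0,0.1,1]]}}

```text
clock: 3.7
eef_pos: [0.5262, 0.0048, 0.079]
orientation: [[1.0, 0.029, 0.002], [0.029, -1.0, 0.0], [0.002, 0.0, -1.0]]
ft_force: [-3.5, 1.1, 13.4]
grip_width: 0.003
finger_force: 7.4
```

Call:
{"name": "move_arm", "arguments": {"deltas": [[0,0,0,0,0,0.1,1],[0,0,0,0,0,0.1,1]]}}

```text
clock: 3.9
eef_pos: [0.5267, 0.0048, 0.079]
orientation: [[1.0, 0.03, 0.003], [0.03, -1.0, -0.0], [0.003, 0.0, -1.0]]
ft_force: [-6.5, -0.2, 23.3]
grip_width: 0.0
finger_force: 11.6
```

Call:
{"name": "move_arm", "arguments": {"deltas": [[0,0,0,0.2,0,0,1],[0,0,0,0.4,0,0,1],[0,0,0,0.6,0,0,1],[0,0,0,0.6,0,0,1]]}}

```text
clock: 4.3
eef_pos: [0.533, 0.0049, 0.079]
orientation: [[1.0, 0.029, 0.004], [0.029, -1.0, 0.0], [0.004, 0.0, -1.0]]
ft_force: [-4.2, 0.5, 22.0]
grip_width: -0.001
finger_force: 11.0
```

Call:
{"name": "move_arm", "arguments": {"deltas": [[0,0,0,0.3,0,0,1],[0,0,0,0.6,0,0,1],[0,0,0,0.9,0,0,1],[0,0,0,1.2,0,0,1],[0,0,0,1.2,0,0,1]]}}

```text
clock: 4.8
eef_pos: [0.5427, 0.0046, 0.079]
orientation: [[1.0, 0.029, -0.001], [0.029, -1.0, -0.001], [-0.001, 0.001, -1.0]]
ft_force: [-12.3, 0.3, 30.8]
grip_width: 0.002
finger_force: 15.3
```

```bash
python3 - <<'E'
from h import *
b=viewer.grab_frame("side")[:,:,::-1][200:330,210:400]
cv2.imwrite("pics/e1.png",cv2.resize(b,None,fx=4,fy=4,interpolation=2))
E
```

```text
(no output)
```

View pics/e1.png

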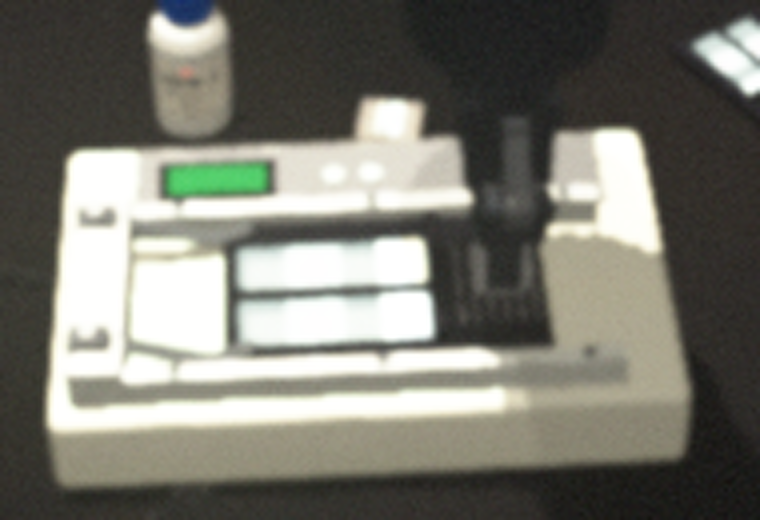

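The side crop shows the carrier flush, with its nose (column 230) at or under the leaf tips. The fingertip sits on the rest at about (503,285), behind the rib and clear of the glass. I keep pushing.

Call:
{"name": "move_arm", "arguments": {"deltas": [[0,0,0,0.3,0,0,1],[0,0,0,0.6,0,0,1],[0,0,0,0.9,0,0,1],[0,0,0,1.2,0,0,1],[0,0,0,1.2,0,0,1]]}}

```text
clock: 5.35
eef_pos: [0.5547, 0.0049, 0.079]
orientation: [[1.0, 0.029, -0.0], [0.029, -1.0, -0.001], [-0.0, 0.001, -1.0]]
ft_force: [-11.7, -0.8, 28.4]
grip_width: 0.001
finger_force: 14.3
```

Call:
{"name": "move_arm", "arguments": {"deltas": [[0,0,0,0.3,0,0,1],[0,0,0,0.6,0,0,1],[0,0,0,0.9,0,0,1],[0,0,0,1.2,0,0,1],[0,0,0,1.2,0,0,1]]}}

```text
clock: 5.85
eef_pos: [0.5669, 0.0052, 0.079]
orientation: [[1.0, 0.029, -0.0], [0.029, -1.0, -0.001], [-0.0, 0.001, -1.0]]
ft_force: [-9.2, -1.5, 27.2]
grip_width: -0.002
finger_force: 13.6
```

Call:
{"name": "move_arm", "arguments": {"deltas": [[0,0,0,0.3,0,0,1],[0,0,0,0.6,0,0,1],[0,0,0,0.9,0,0,1],[0,0,0,1.1,0,0,1],[0,0,0,1.1,0,0,1]]}}

```text
clock: 6.35
eef_pos: [0.5778, 0.0055, 0.079]
orientation: [[1.0, 0.029, -0.0], [0.029, -1.0, -0.001], [-0.0, 0.001, -1.0]]
ft_force: [-10.8, -1.4, 27.1]
grip_width: -0.001
finger_force: 13.3
```

Call:
{"name": "move_arm", "arguments": {"deltas": [[0,0,0,0.2,0,0,1],[0,0,0,0.3,0,0,1],[0,0,0,0.3,0,0,1]]}}

```text
clock: 6.65
eef_pos: [0.5805, 0.0055, 0.079]
orientation: [[1.0, 0.029, -0.001], [0.029, -1.0, -0.001], [-0.001, 0.001, -1.0]]
ft_force: [-11.6, -1.1, 26.9]
grip_width: -0.0
finger_force: 13.5
```

Call:
{"name": "move_arm", "arguments": {"deltas": [[0,0,0,0.2,0,0,1],[0,0,0,0.3,0,0,1],[0,0,0,0.3,0,0,1]]}}

```text
clock: 6.95
eef_pos: [0.5807, 0.0055, 0.079]
orientation: [[1.0, 0.028, -0.005], [0.028, -1.0, -0.002], [-0.005, 0.002, -1.0]]
ft_force: [-22.0, 2.5, 37.3]
grip_width: 0.003
finger_force: 18.6
```

Call:
{"name": "move_arm", "arguments": {"deltas": [[0,0,0,0.15,0,0,1],[0,0,0,0.3,0,0,1],[0,0,0,0.3,0,0,1]]}}

```text
clock: 7.25
eef_pos: [0.581, 0.0054, 0.0789]
orientation: [[1.0, 0.028, -0.01], [0.028, -1.0, -0.002], [-0.01, 0.002, -1.0]]
ft_force: [-31.8, 5.2, 47.6]
grip_width: -0.001
finger_force: 23.5
```

Force rises steeply at x ≈ 0.581, so the carrier looks to be at the stop. I ease the push off without dragging it back, then lift straight up.

Call:
{"name": "move_arm", "arguments": {"deltas": [[0,0,0,-0.3,0,0,1],[0,0,0,-0.3,0,-0.2,1],[0,0,0,-0.3,0,-0.8,1],[0,0,0,-0.3,0,-3,1],[0,0,0,-0.3,0,-5,1]]}}

```text
clock: 7.75
eef_pos: [0.584, 0.0062, 0.1267]
orientation: [[1.0, 0.028, -0.001], [0.028, -1.0, -0.001], [-0.001, 0.0, -1.0]]
ft_force: [0.9, 0.4, 0.7]
grip_width: -0.001
finger_force: 0.0
```

Call:
{"name": "move_arm", "arguments": {"deltas": [[0,0,0,-4,2,-4,1],[0,0,0,-8,5,-5,1],[0,0,0,-11,8,-5,1],[0,0,0,-11,11,-5,1],[0,0,0,-11,15,-5,1]]}}

```text
clock: 8.25
eef_pos: [0.4779, -0.1474, 0.1776]
orientation: [[1.0, 0.03, 0.002], [0.03, -1.0, 0.0], [0.002, -0.0, -1.0]]
ft_force: [2.0, 0.6, -0.0]
grip_width: -0.004
finger_force: 0.0
```

```bash
python3 - <<'E'
from h import *
delta([.539,-.075,.11])
a=viewer.grab_frame("top")[:,:,::-1];b=viewer.grab_frame("side")[:,:,::-1]
cv2.imwrite("pics/top2.png",a);cv2.imwrite("pics/side2.png",b)
a=cv2.resize(a[130:300,250:375],(400,544),interpolation=2);b=cv2.resize(b[215:325,215:330],None,fx=3.4,fy=3.4,interpolation=2)
b=cv2.copyMakeBorder(b,0,544-b.shape[0],0,0,0)
cv2.imwrite("pics/f1.png",np.hstack([a,b]))
E
```

```text
t 8.25 pos [ 0.478 -0.147  0.178] F [ 2.001  0.608 -0.022] grip -0.00426627084828902
turn [-0.01  -0.125  0.1  ] shift cm [ 6.311 -7.05   6.771]
```

View pics/f1.png

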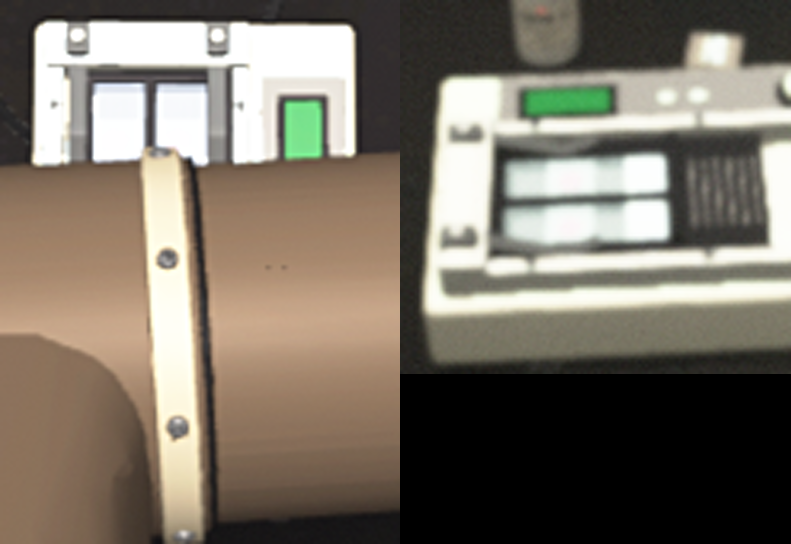

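The carrier is held down under both leaf springs. In the top half its nose edge (row 69) is right at the stop bridge (row 66), and the side half shows no gap. I check this with numbers.

```bash
python3 - <<'E'
from h import *
T=lambda *p:[(250+x/3.2-.36,130+y/3.2-.36) for x,y in p]
W=np.array([.5869,-.0193]);a=np.radians(1.6);R=np.array([[np.cos(a),-np.sin(a)],[np.sin(a),np.cos(a)]])
w=lambda P:1e3*(P[:,:2]-W)@R
print("slide fronts (98)",w(cast("top",T((117,84),(182,84)),.0523)))
print("nose (105)",w(cast("top",T((120,70)),.054)))
S=[(215+(x-400)/3.4-.36,215+y/3.4-.36) for x,y in((767,242),(764,155))]
print("tail side (-25)",w(cast("side",S,.054)))
S0=[(215+x/4.5-.39,225+y/4.5-.39) for x,y in((645,270),(630,112))]
print("tail before",w(cast("side",S0,.064)))
a=cv2.imread("pics/top2.png")[:,:,::1].astype(int).sum(2)//3
print(a[144:160,287],a[144:160,305]); print("stop face px",proj("top",[[*(W+R@[105,24]*np.array(1e-3)),.0655],[*(W+R@[105,24]*np.array(1e-3)),.054]]))
E
```

```text
slide fronts (98) [[98.78012446 39.90428813]
 [98.98854367  6.54496382]]
nose (105) [[105.72871735  38.38275021]]
tail side (-25) [[-21.55532963  60.67348192]
 [-24.32717891   0.85727416]]
tail before [[-75.39167013  71.67463602]
 [-79.50927471 -11.04804478]]
[255 255 255 255 255 255 165 106  73  73  90  72 220 231 233 249] [255 255 255 255 255 255 192 106  61  70  94  62 175 226 228 249]
stop face px [[295.77852821 149.76736947]
 [295.89951591 151.99415033]]
```

The carrier is home, with the nose at x ≈ 105 and the slide fronts at ≈ 98–99 mm. Next is the start key.

Call:
{"name": "move_arm", "arguments": {"deltas": [[0,0,0,3,-3.5,1,1],[0,0,0,6.1,-7.1,3,1],[0,0,0,6.1,-7.1,6,1],[0,0,0,6.1,-7.1,6.5,1],[0,0,0,6.1,-7.1,6.5,1]]}}

```text
clock: 8.85
eef_pos: [0.5364, -0.0741, 0.1105]
orientation: [[1.0, 0.028, -0.003], [0.028, -1.0, -0.001], [-0.003, 0.001, -1.0]]
ft_force: [0.3, -0.6, 0.8]
grip_width: -0.003
finger_force: 0.0
```

```bash
python3 -c "
from h import *
delta([.539,-.0755,.082])"
```

```text
t 8.85 pos [ 0.536 -0.074  0.11 ] F [ 0.284 -0.597  0.82 ] grip -0.0032294284387403855
turn [0.039 0.197 0.029] shift cm [0.269 0.147 2.846]
```

Call:
{"name": "move_arm", "arguments": {"deltas": [[0,0,0,0.2,0.15,1.5,1],[0,0,0,0.2,0.15,2.8,1],[0,0,0,0.2,0.15,2.8,1]]}}

```text
clock: 9.15
eef_pos: [0.5388, -0.0761, 0.0836]
orientation: [[1.0, 0.027, -0.001], [0.027, -1.0, -0.0], [-0.001, 0.0, -1.0]]
ft_force: [-0.4, 0.1, -0.9]
grip_width: -0.001
finger_force: 0.0
```

Call:
{"name": "move_arm", "arguments": {"deltas": [[0,0,0,0,0,0.2,1],[0,0,0,0,0,0.4,1],[0,0,0,0,0,0.6,1],[0,0,0,0,0,0.8,1],[0,0,0,0,0,0.8,1]]}}

```text
clock: 9.65
eef_pos: [0.5398, -0.0755, 0.0757]
orientation: [[1.0, 0.028, 0.001], [0.028, -1.0, -0.0], [0.001, 0.0, -1.0]]
ft_force: [0.6, -0.4, 2.7]
grip_width: 0.003
finger_force: 1.4
```

Call:
{"name": "move_arm", "arguments": {"deltas": [[0,0,0,0,0,0.15,1],[0,0,0,0,0,0.25,1],[0,0,0,0,0,0.3,1],[0,0,0,0,0,0.3,1]]}}

```text
clock: 10.05
eef_pos: [0.5399, -0.0755, 0.0739]
orientation: [[1.0, 0.029, 0.001], [0.029, -1.0, -0.0], [0.001, 0.0, -1.0]]
ft_force: [-4.5, -0.3, 17.3]
grip_width: -0.001
finger_force: 8.2
```

The key has bottomed out, at z 0.0739 and 17 N. I retract.

Call:
{"name": "move_arm", "arguments": {"deltas": [[0,0,0,0,0,-0.4,1],[0,0,0,0,0,-1.5,1],[0,0,0,0,0,-5,1],[0,0,0,0,0,-9,1],[0,0,0,0,0,-13,1]]}}

```text
clock: 10.55
eef_pos: [0.5387, -0.0754, 0.2038]
orientation: [[1.0, 0.028, -0.002], [0.028, -1.0, -0.0], [-0.002, 0.0, -1.0]]
ft_force: [1.4, 0.9, -0.6]
grip_width: 0.003
finger_force: 0.0
```

Call:
{"name": "move_arm", "arguments": {"deltas": [[0,0,0,-4,0,-3,1],[0,0,0,-8,0,-3,1],[0,0,0,-8,0,-3,1],[0,0,0,-8,0,-3,1]]}}

```text
clock: 10.95
eef_pos: [0.4587, -0.0777, 0.2333]
orientation: [[1.0, 0.028, 0.002], [0.028, -1.0, 0.001], [0.002, -0.001, -1.0]]
ft_force: [0.7, -0.1, 0.0]
grip_width: -0.005
finger_force: 0.0
```

```bash
python3 - <<'E'
from h import *
delta([.5,0,.2])
b=viewer.grab_frame("side")[:,:,::-1]
cv2.imwrite("pics/g1.png",cv2.resize(b[215:375,210:400],None,fx=3.5,fy=3.5,interpolation=2))
E
```

```text
t 10.95 pos [ 0.459 -0.078  0.233] F [ 0.706 -0.076  0.01 ] grip -0.0045726293884731616
turn [-0.035 -0.09   0.027] shift cm [ 4.345 -7.644  3.344]
```

View pics/g1.png

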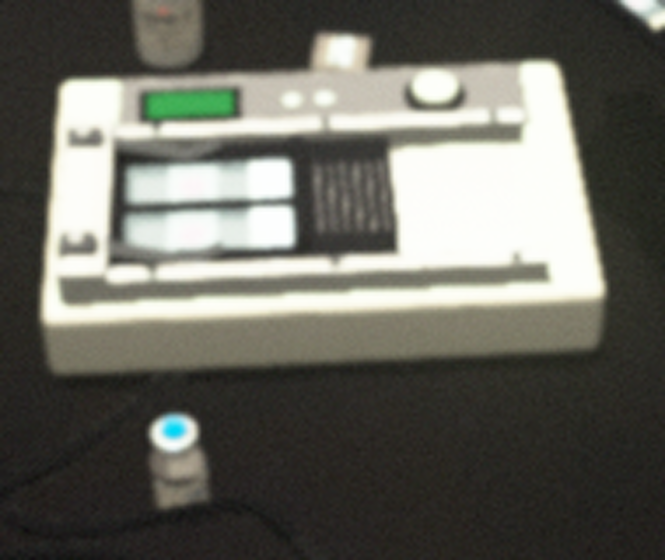

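The carrier is home and held down, with its nose at (118,200). The key at (435,88) is back out, and the box, bottle and vial are undisturbed.

```bash
python3 -c "
from bench import bot
print(bot.job_done())"
```

```text
the job is handed in; nothing more can be done
None
```

The carrier is against the end stop with both leaf springs holding it down, the start key was then pressed fully in and came back out, and the job was handed in at about 11 s on the robot's clock.

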